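Hang the sample carrier on the gravity rail, dock it and start the test

TASK

Hook the blue sample carrier onto the raised end of the sloping rail, setting it down gently, and let go so that it rolls down to the copper dock pad by itself. When it has come to rest there, push the carrier on until the dock pad is fully home and press it there with a steady push of about 20 N for half a second to seat the contacts, never over 30 N; then flip up the red guard until it stays open and press the green start switch beneath it fully in. Do not shift the orange carrier or the glass beaker.

Things in the scene. Friction and masses are not known exactly. Their poses are not given: they have to be found in the camera images.
- carrier: Blue sample carrier, 185 mm tall, 0.4 to 0.6 kg, a hook open to its +x. Origin: centre of its pot's underside; z up, y lengthwise (rolling direction). Steel pot 56 mm diameter, z 0 to 50 mm; plate joining pot and block, on the -x side only: x -19 to -14, y +-23, z 25 to 150 mm; two wheels; blue block on top: x +-12, y +-45, z 140 to 185 mm. Starts standing on the table on its pot
- carrier_grip (a point): Point in the blue block, 165 mm above the pot's underside, 20 mm under the block's top. Grip the block across its 24 mm width (x) from above; below z 170 mm a steel strip makes it 30 mm wide (x -12 to +18 mm, y +-30 mm)
- carrier_tread (a point): Point on the carrier's axis at the height of the wheels' lowest tread, z 110 mm; lies on the mid-line of the bar's top when hung. Wheels at y +-30 mm, tread radius 11 mm, 16 mm wide between tapered flanges (radius 16 mm, 22 mm wide overall). The hook's gap for the bar runs from z 50 mm (pot) to z 105 mm (flanges)
- bar: Steel rail bar, 440 mm long, 10 mm wide, 20 mm high, sloping 0.12 rad. Origin: mid-length on the top face, 195 mm above the table. y: uphill along it (raised end +220 mm); z: normal to the top; x: level, away from the robot. To hang the carrier: its y along the bar's y, bring it in from the -x side with the bar in its gap, move along +x, lower. Best spot y +80 to +150 mm
- rail: The bar's stand, fixed. Origin on the table under the bar's origin, same x direction, z up. Two posts at x 64 to 86 mm, y +-190 mm, with arms 10 mm high to the bar's +x side, 11 mm under its top; foot x 55 to 115 mm, 12 mm high. The bar's -x side and underside are free. The carrier rolls down by itself, in about 1 to 3 s
- dock (a joint): Travel of the copper dock pad, m: 0 out (uphill), 0.020 fully home (hard stop), along the bar's -y. Starts 0 to 6 mm in. It resists with about 6 N of friction, has no spring and stays where left; the carrier's weight does not push it home, so push the block's uphill end face along the bar; at the stop, press on with about 20 N (12 to 30) to seat it
- dock_pad (a point): Centre of the uphill face of the copper dock pad (40 mm wide, 36 mm high), 52 mm above the bar's top, level with the carrier's block; moves with the pad. Clamped at about bar y -130 mm when out, differing by 12 mm either way between runs. The block's end face, 45 mm from the carrier's middle, rests on it. The blue clamp behind it reaches 80 mm above the bar's top
- panel: Grey switch box, 100 x 100 x 50 mm, fixed on the table. Origin: centre of its underside; -x is its front, z up. A green button, 36 mm diameter, is at the centre of its top, under a red hinged guard (82 x 76 x 28 mm)
- guard (a joint): Opening angle of the red guard, rad: 0 shut, 2.0 fully open. Hinged about the panel's y at the rear of the box; swings up and back (to the panel's +x), falls shut if let go below about 1.2, falls fully open and stays from about 1.5 on. 80 g
- guard_hinge (a point): Point on the guard's hinge axis, mid-width (43 mm behind the panel's centre, 52 mm above the table)
- guard_tongue (a point): Point on the yellow tongue on the guard's front edge: 104 mm in front of the hinge and 25 mm above it when shut. Tongue 16 mm wide (panel's y), 6 mm thick, sticking out 36 mm (82 to 118 mm from the hinge); nothing under it down to the table (74 mm). Can be pinched across its width from above or lifted from below
- start (a joint): Travel of the green start button, m: 0 out, 0.008 fully in. Moves straight down with 4 to 5 N and stays in
- start_top (a point): Centre of the green button's top face (68 mm above the table when out)
- decoy: Orange carrier of the same shape and size, standing on the table, to be left alone. Origin: centre of its pot's underside
- beaker: Glass beaker, 70 mm diameter, 85 mm high, standing on the table, to be left alone. Origin: centre of its underside
Mind the look-alikes: they are no part of the job. Leave any pink or purple look-alike of the carrier alone. Leave any purple look-alike of the panel alone.

How it is judged:
On the way, in this order (a step that is already met when the one before it is completed fails the run):
1. the carrier hangs on the upper half of the bar, let go (x of carrier_tread in the frame of bar between -0.006 and 0.006 m and z of carrier_tread in the frame of bar between -0.005 and 0.006 m and angle between the y axis of carrier and the y axis of bar, either way round below 0.15 rad and angle between carrier's own z axis and vertical below 0.35 rad and contact force between the fingers and carrier below 0.1 N and y of carrier_tread in the frame of bar above 0.03 m), for 0.05 s.
2. it has rolled down and rests untouched against the dock pad, which is not yet home (x of carrier_tread in the frame of bar between -0.006 and 0.006 m and z of carrier_tread in the frame of bar between -0.005 and 0.006 m and angle between the y axis of carrier and the y axis of bar, either way round below 0.15 rad and angle between carrier's own z axis and vertical below 0.35 rad and contact force between the fingers and carrier below 0.1 N and y of carrier_tread in the frame of bar below -0.05 m and linear speed of carrier below 0.02 m/s and value of joint dock below 0.016 m), for 0.2 s.
3. the carrier has been pushed on until the dock pad is home and is pressed there with over 12 N (x of carrier_tread in the frame of bar between -0.006 and 0.006 m and z of carrier_tread in the frame of bar between -0.005 and 0.006 m and angle between the y axis of carrier and the y axis of bar, either way round below 0.15 rad and angle between carrier's own z axis and vertical below 0.35 rad and value of joint dock above 0.0185 m and distance between carrier_grip and dock_pad below 0.056 m and contact force between carrier and dock_c0 above 12 N), for 0.3 s.
4. the guard is flipped up (value of joint guard above 1.6 rad), for 0.2 s.
5. the start button is pressed in with the guard up (value of joint guard above 1.6 rad and value of joint start above 0.0065 m), for 0.1 s.
At the end, for the whole second after the job is handed in: Carrier at rest and untouched on the bar (wheels within 6 mm of its middle line, 5 mm of its top), its end within 5 mm of the dock pad; pad home (over 18 of 20 mm); guard open (over 1.6 rad); button in (over 6.5 of 8 mm) (all of step 5 and x of carrier_tread in the frame of bar between -0.006 and 0.006 m and z of carrier_tread in the frame of bar between -0.005 and 0.006 m and angle between the y axis of carrier and the y axis of bar, either way round below 0.15 rad and angle between carrier's own z axis and vertical below 0.35 rad and contact force between the fingers and carrier below 0.1 N and y of carrier_tread in the frame of bar below -0.07 m and distance between carrier_grip and dock_pad below 0.056 m and linear speed of carrier below 0.01 m/s and value of joint dock above 0.018 m).
It fails at once if the carrier is rammed into the dock (over 32 N) (contact force between carrier and dock_c0 above 32 N).
It fails at once if the carrier is dropped (moves faster than 0.45 m/s when not held) (contact force between the fingers and carrier below 0.1 N and linear speed of carrier above 0.45 m/s).
It fails at once if the carrier is forced onto the bar (over 60 N) (contact force between carrier and bar above 60 N).
It fails at once if the orange carrier is shifted by more than 30 mm (distance of decoy from where it was at the start of the episode above 0.03 m).
It fails at once if the beaker is shifted by more than 30 mm (distance of beaker from where it was at the start of the episode above 0.03 m).
It also fails if it takes over 72 s, if anything falls off the work surface, if the arm or the gripper's body presses on something with over 40 N, if the wrist force passes 120 N, or if a joint passes its speed limit or range.

ROBOT

A 7-joint arm with a two-finger parallel gripper is mounted at the origin on the work surface. World frame = base frame: x ahead of the robot, y to its left, z up, the work surface at z = 0. Lengths are in m, angles in rad, forces in N, time in s.
With the tool pointing down it reaches from about 0.4 to 0.9 m from the base axis. Payload 5.5 kg.
Tool frame: the origin (TCP) lies on the front face of the gripper's body, between the roots of the fingers; the fingertips stand 66 mm ahead of it and the grasp point (between the pads) lies 47 mm ahead of it; z points along the fingers, y is the line along which they close (so a half turn about z gives the same grasp; the last joint's range is limited). The gripper opens to 92 mm and grips with 3 to 60 N. Pads are 19 mm wide; open, the fingers measure 130 mm over their backs; the gripper's body (75 mm by 190 mm) begins 47 mm behind the grasp point.
Start: joints at [1.546, 0.501, -0.427, 1.55, 0.221, 1.138, -0.21], TCP at [0.185, -0.623, 0.292] pointing down, gripper open.
Joint ranges: [-2.88, 2.88], [-0.31, 2.03], [-1.54, 1.56], [0.2, 2.42], [-1.41, 4.55], [0.19, 2.02], [-2.57, 2.57]. Speed limits (rad/s): [2.57, 2.57, 3.14, 3.14, 3.14, 3.14, 3.14].

INTERFACE

Orientations are given as a unit quaternion [x, y, z, w].
In Python, from plant import * gives the robot as it stands.
- The arm moves only by the tool drive_tool, never from a script. Its argument "series" is one flat list of numbers, 7 for each row, row after row: the turn, a rotation vector about the tool's x, y, z in degrees, then the shift along the tool's x, y, z in cm, then the closure in counts, from 0 (fully open) to 255 (shut). In form: [ax, ay, az, tx, ty, tz, hand, ax, ay, az, tx, ty, tz, hand, ...]. A call has exactly 8 rows; each row shifts and turns the commanded pose from where the row before left it, along the tool's axes as they then stand; what a row does not reach is not made up. A row lasts 1/10 s, in which the tool goes at most 50 mm and 8.59 degrees, less where a joint would pass 70% of its speed; a pose out of reach is approached as far as the arm can. A call with a gripper value outside its range is refused whole. The fingers move at their own pace and stop on an object; the grip force is fixed at half the most. Time passes only in rows, so rows that do not move let the fingers close, or fill a call up. It gives the time, the measured TCP pose, the force, the opening and the grip force at its end, in the units of the state.
- state(): the state, without advancing time (a new reading comes with each control period).
- capture(name): name is "scene" or "top"; returns a dict with "frame" (400x640x3 uint8, blue, green, red), "fovy" (degrees; the focal length in pixels is half the picture's height over the tangent of half this angle, whatever the lens; pixels are square), "cx", "cy" (the principal point, pixels), "pose" (4x4, takes a point from camera to world coordinates). Camera axes: x right, y up, looking along -z (the intrinsics and any distortion apply to the point x, -y, -z); pixel columns grow to the right and rows downward; lengths in m; the calibration is good to about 2 mm. A picture is of the moment at which its call begins. There is no depth.
- finish_job(): hands the job in; it is judged then, once.
The state is a dict: "t": time; "qpos": joint angles; "joint_vel": joint speeds; "joint_torque": joint torques, N m; "position": TCP position; "tool_rot": TCP orientation; "force": force on the tool from outside, world axes, zero at the start; "moment": the same for the moment, N m; "gripper_width": finger opening in m; "grasp_force": force on a finger pad.
Only numpy, scipy, OpenCV 4.12 (cv2) and the standard library are available. Lean on these libraries where they do the work, as an engineer would, in place of code of your own. Each camera call takes 0.05 s, during which the arm holds its last target. There are 200 camera calls.

## Working session

There is one attempt and no reset: what is moved stays moved. The work goes in short steps, Python scripts to look and compute and a tool call to move; the robot and the scene stay as the last step left them, time stands still between calls to the robot, and variables do not carry over. Pictures are saved under pics/ and viewed, at most 13 in all, crops included, and the job is handed in when it is done.

Besides the shell and the picture viewer there is one more tool, called after "Call:" as name(argument=value, ...) on one line, values as JSON. drive_tool: Moves the arm, as the interface text tells. Its arguments: {"type":"object","properties":{"series":{"type":"array"}},"required":["series"]}

```bash
mkdir -p pics; ls
cat > h.py <<'E'
from plant import *
import numpy as np, cv2
from scipy.spatial.transform import Rotation as R
def K(c):
    f=200/np.tan(np.radians(c['fovy'])/2); return f
def ray(c,u,v):
    f=K(c); P=np.array(c['pose']); d=P[:3,:3]@np.array([(u-c['cx'])/f,-(v-c['cy'])/f,-1]); return P[:3,3],d
def onz(c,u,v,z):
    o,d=ray(c,u,v); return o+d*(z-o[2])/d[2]
def tri(c1,p1,c2,p2):
    o1,d1=ray(c1,*p1);o2,d2=ray(c2,*p2)
    A=np.stack([d1,-d2],1);s=np.linalg.lstsq(A,o2-o1,rcond=None)[0]
    a=o1+s[0]*d1;b=o2+s[1]*d2; return (a+b)/2,np.linalg.norm(a-b)
def proj(c,p):
    P=np.array(c['pose']);q=P[:3,:3].T@(np.array(p)-P[:3,3]);f=K(c)
    return np.array([c['cx']-f*q[0]/q[2],c['cy']+f*q[1]/q[2]])
E
python3 - <<'E'
from h import *
s=state();print(s)
for n in("scene","top"):
    c=capture(n);print({k:v for k,v in c.items() if k!='frame'});cv2.imwrite(f'pics/{n}0.png',c['frame'])
E
```

```text
pics
{'t': 0.0, 'qpos': array([ 1.54620118,  0.50183098, -0.42674102,  1.55146484,  0.22080538,
        1.13829882, -0.21027619]), 'joint_vel': array([-0.00107161,  0.00144638, -0.00163993, -0.00103541, -0.0007849 ,
        0.0012142 ,  0.0010937 ]), 'joint_torque': array([ 1.01492809e-03, -5.66596627e+01, -5.81587538e+00, -2.79111725e+01,
       -6.85365172e-02,  3.07671167e-02,  1.85730669e-04]), 'position': array([ 0.18425397, -0.62273225,  0.2911782 ]), 'tool_rot': array([ 9.89661268e-01,  1.43421141e-01, -1.23832885e-04, -9.66949215e-04]), 'force': array([-0.15795003,  0.37755176, -0.05907093]), 'moment': array([ 0.03244919,  0.02194106, -0.02344668]), 'grasp_force': 0.0, 'gripper_width': 0.09163066813388811}
{'fovy': 44.05682666199447, 'cx': 324.7924036305872, 'cy': 204.87776978295128, 'pose': array([[-0.10914877, -0.75874675,  0.64217592,  1.29054527],
       [ 0.99399461, -0.07822493,  0.07652168,  0.08585199],
       [-0.00782641,  0.64667165,  0.76272834,  1.13989007],
       [ 0.        ,  0.        ,  0.        ,  1.        ]])}
{'fovy': 48.14913031349366, 'cx': 314.8922042102345, 'cy': 200.75195666916008, 'pose': array([[-2.26047056e-03,  9.90731650e-01, -1.35814902e-01,
         3.01647977e-01],
       [-9.99877849e-01, -1.38823535e-04,  1.56290476e-02,
         1.44978406e-02],
       [ 1.54653378e-02,  1.35833641e-01,  9.90610945e-01,
         1.23130881e+00],
       [ 0.00000000e+00,  0.00000000e+00,  0.00000000e+00,
         1.00000000e+00]])}
```

View pics/scene0.png

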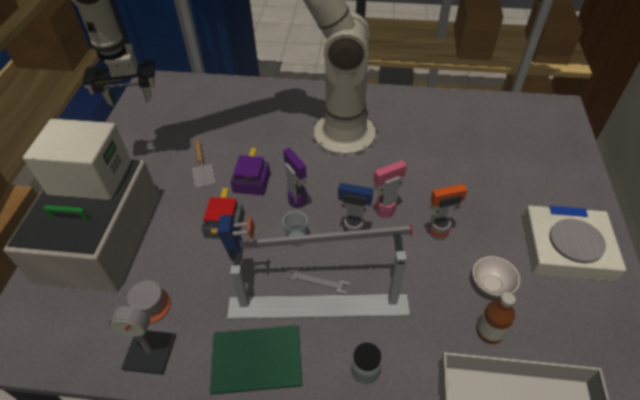

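View pics/top0.png

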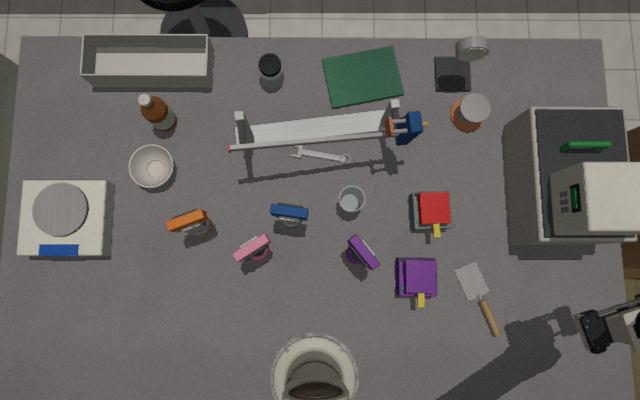

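The blue carrier is at top (290,212) and scene (354,193). Its look-alikes are pink at top (252,248), purple (363,252) and orange (187,221). The grey box with the red guard is at top (433,212), and the purple copy is at (417,278). The bar runs from top (232,149), the raised end, to the dock near (400,126). The blue carrier and the red-guard box fit the description by colour, and I'll confirm that in an enlarged crop.

```bash
cat >> h.py <<'E'
def mask(f,kind):
    h=cv2.cvtColor(f,cv2.COLOR_BGR2HSV);H,S,V=[h[...,i].astype(int) for i in range(3)]
    if kind=='blue': m=(H>98)&(H<122)&(S>120)&(V>40)
    if kind=='red': m=((H<5)|(H>175))&(S>170)&(V>90)
    if kind=='yellow': m=(H>20)&(H<32)&(S>130)&(V>100)
    if kind=='orange': m=(H>=4)&(H<18)&(S>150)&(V>90)
    return m.astype(np.uint8)
def blobs(c,kind,box,mn=15):
    m=mask(c['frame'],kind);k=np.zeros_like(m);x0,y0,x1,y1=box;k[y0:y1,x0:x1]=1
    cs,_=cv2.findContours(m*k,cv2.RETR_EXTERNAL,cv2.CHAIN_APPROX_NONE)
    return sorted([x for x in cs if cv2.contourArea(x)>mn],key=cv2.contourArea,reverse=True)
E
python3 - <<'E'
from h import *
A=capture("scene");B=capture("top")
a=cv2.resize(A['frame'][140:255,190:430],None,fx=3.3,fy=3.3,interpolation=2)[:,:800]
b=cv2.resize(B['frame'][100:245,220:460],None,fx=3.3,fy=3.3,interpolation=2)[:,:800]
cv2.imwrite('pics/a1.png',cv2.resize(A['frame'][140:315,190:430],(800,583),interpolation=2));cv2.imwrite('pics/b1.png',b)
for n,c,bx in(('scene',A,(180,150,480,300)),('top',B,(160,90,460,310))):
  for k in('blue','red','yellow','orange'):
    for x in blobs(c,k,bx,8): print(n,k,cv2.contourArea(x),cv2.minAreaRect(x),cv2.boundingRect(x))
E
```

```text
scene blue 200.5 ((355.1207275390625, 189.55174255371094), (32.38773727416992, 9.218048095703125), 4.763641834259033) (339, 184, 33, 12)
scene blue 158.0 ((224.0, 224.5), (17.0, 12.0), 90.0) (218, 216, 13, 18)
scene red 464.5 ((219.5609588623047, 208.95120239257812), (29.1539249420166, 23.190622329711914), 6.340191841125488) (204, 198, 32, 23)
scene yellow 36.0 ((224.1470947265625, 191.91177368164062), (5.5783185958862305, 8.48874568939209), 14.03624439239502) (221, 188, 7, 9)
scene yellow 17.0 ((252.5, 152.0), (4.0, 5.0), 90.0) (250, 150, 6, 5)
scene orange 286.0 ((450.0384521484375, 193.69232177734375), (14.708710670471191, 33.535858154296875), 78.69007110595703) (433, 184, 34, 21)
scene orange 15.5 ((249.0, 224.0), (12.0, 2.0), 90.0) (248, 218, 3, 13)
scene orange 10.0 ((213.0, 230.5), (3.0, 4.0), 90.0) (211, 229, 5, 4)
top blue 473.0 ((408.25006103515625, 128.25001525878906), (21.92030906677246, 38.18376159667969), 45.0) (396, 111, 27, 34)
top blue 349.0 ((288.7699890136719, 211.1099853515625), (37.193817138671875, 11.030866622924805), 8.13010311126709) (270, 204, 38, 16)
top red 815.0 ((434.1836853027344, 208.09263610839844), (30.73542594909668, 29.216638565063477), 87.70938873291016) (419, 193, 31, 31)
top yellow 65.5 ((436.0, 230.5), (13.0, 6.0), 90.0) (433, 224, 7, 14)
top yellow 65.0 ((421.0, 299.5), (13.0, 6.0), 90.0) (418, 293, 7, 14)
top orange 364.5 ((184.6643829345703, 219.43836975097656), (10.650744438171387, 39.09174346923828), 69.44395446777344) (166, 209, 39, 22)
top orange 18.5 ((161.5, 104.0), (3.0, 10.0), 0.0) (160, 99, 4, 11)
```

View pics/a1.png

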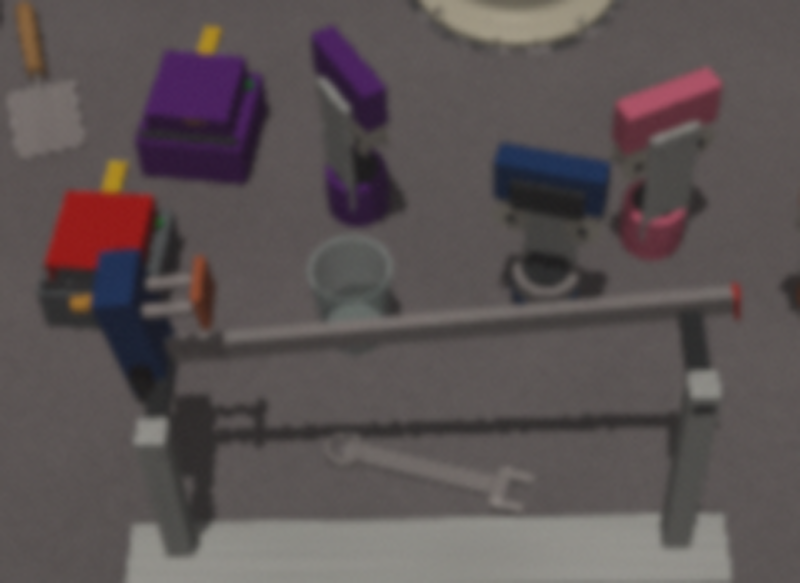

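View pics/b1.png

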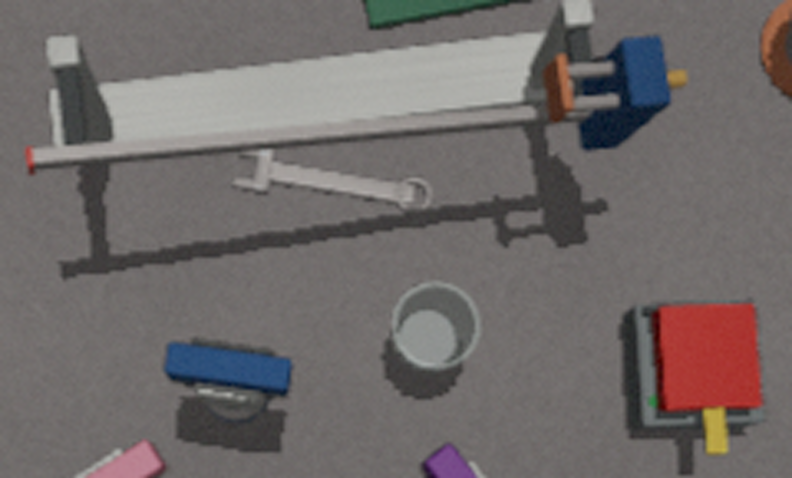

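The crops show the blue carrier at a1 (550,180), with the dark strip and the pot's rim facing the scene camera, so its hook opens towards world +x. The pink and purple carriers are turned the other way. The box with the red guard and yellow tongue is at b1 (708,360). The bar's raised end has a red cap at b1 (30,160), and the copper pad is at b1 (560,88).

Run:
```python
from h import *
A=capture("scene");B=capture("top")
g=cv2.cvtColor(B['frame'],cv2.COLOR_BGR2GRAY)
for u in(236,243,255,280,310,340,365): print('top',u,[(v,int(g[v,u])) for v in range(128,156)][0][0],g[128:156,u].tolist())
g=cv2.cvtColor(A['frame'],cv2.COLOR_BGR2GRAY)
for u in(405,380,340,300,270): print('scene',u,g[222:248,u].tolist())
# red cap
for n,c,bx in(('scene',A,(395,215,425,245)),('top',B,(220,135,245,160))):
    m=mask(c['frame'],'red')*0; h=cv2.cvtColor(c['frame'],cv2.COLOR_BGR2HSV)
    m=(((h[...,0]<8)|(h[...,0]>172))&(h[...,1]>90));x0,y0,x1,y1=bx;ys,xs=np.nonzero(m[y0:y1,x0:x1]);print(n,'cap',xs.mean()+x0,ys.mean()+y0,xs.min()+x0,xs.max()+x0,ys.min()+y0,ys.max()+y0)
# carrier
p=onz(B,288.8,211.1,.185);print('carrier top',p, 'scene proj',proj(A,p))
r=cv2.minAreaRect(blobs(B,'blue',(260,195,320,225))[0]);b=[onz(B,u,v,.185) for u,v in cv2.boxPoints(r)];print(np.round(b,4))
print('beaker rim',onz(B,351,199,.085),'orange',onz(B,184.7,219.4,.185))
r=cv2.minAreaRect(blobs(B,'red',(410,185,455,230))[0]);print('guard',np.round([onz(B,u,v,.078) for u,v in cv2.boxPoints(r)],4))
print('tongue',onz(B,436,230.5,.077), tri(A,(224.1,191.9),B,(436,230)))
print('pink',onz(B,252,248,.185))
```

```text
top 236 128 [173, 175, 176, 173, 173, 176, 169, 163, 161, 153, 157, 161, 155, 154, 156, 140, 140, 159, 165, 164, 138, 85, 64, 99, 108, 108, 109, 108]
top 243 128 [72, 68, 65, 64, 67, 70, 68, 65, 65, 68, 64, 69, 66, 69, 66, 86, 152, 163, 164, 161, 107, 56, 87, 89, 81, 109, 112, 94]
top 255 128 [179, 173, 177, 174, 177, 179, 178, 173, 179, 179, 174, 177, 170, 168, 171, 164, 161, 160, 162, 105, 57, 89, 106, 109, 113, 109, 112, 111]
top 280 128 [172, 174, 176, 175, 175, 175, 177, 173, 177, 178, 174, 175, 171, 160, 155, 158, 142, 91, 62, 98, 104, 106, 106, 105, 107, 105, 106, 108]
top 310 128 [171, 171, 172, 171, 173, 173, 173, 176, 173, 176, 159, 151, 154, 155, 102, 58, 86, 104, 111, 107, 111, 111, 140, 155, 160, 161, 163, 150]
top 340 128 [171, 173, 173, 173, 174, 172, 171, 142, 144, 151, 148, 121, 74, 74, 103, 107, 107, 111, 110, 110, 106, 106, 110, 112, 109, 109, 109, 127]
top 365 128 [175, 172, 172, 174, 116, 116, 137, 145, 143, 105, 66, 78, 105, 113, 110, 107, 109, 110, 111, 108, 108, 107, 107, 110, 110, 110, 110, 109]
scene 405 [86, 86, 86, 92, 104, 109, 106, 92, 76, 65, 62, 66, 72
[... 472 characters left out ...]
 89, 89, 93, 102, 109, 107, 93, 77, 66, 64, 66, 73, 81]
scene cap 410.45 229.1 409 411 225 234
top cap 228.6 148.13333333333333 228 230 144 152
carrier top [0.42056277 0.05936871 0.185     ] scene proj [353.97743812 187.74879736]
[[0.413  0.1044 0.185 ]
 [0.4389 0.1015 0.185 ]
 [0.4279 0.0145 0.185 ]
 [0.402  0.0178 0.185 ]]
beaker rim [ 0.4633758  -0.09711826  0.085     ] orange [0.40117992 0.30220384 0.185     ]
guard [[ 0.4802 -0.2762  0.078 ]
 [ 0.4802 -0.3551  0.078 ]
 [ 0.4014 -0.3517  0.078 ]
 [ 0.4015 -0.2735  0.078 ]]
tongue [ 0.38208087 -0.31729865  0.077     ] (array([ 0.38272917, -0.31405081,  0.0843059 ]), np.float64(0.002313215485398845))
pink [0.33443729 0.14422264 0.185     ]
```

```bash
cat >> h.py <<'E'
def goal(yawx,pitch=0):
    """tool x at world azimuth yawx (rad), z down; pitch = turn about the tool's y"""
    x=np.array([np.cos(yawx),np.sin(yawx),0]);z=np.array([0,0,-1.]);return R.from_matrix(np.stack([x,np.cross(z,x),z],1))*R.from_rotvec([0,pitch,0])
def delta(p,Rg,pc=None):
    s=state();r=R.from_quat(s['tool_rot']);p0=s['position'] if pc is None else pc
    print('t',round(s['t'],2),'pos',np.round(s['position'],4),'yaw',np.round(np.degrees(np.arctan2(*r.as_matrix()[[1,0],0])),2),'F',np.round(s['force'],1),'w',round(s['gripper_width'],4))
    print('turn deg',np.round(np.degrees((r.inv()*Rg).as_rotvec()),2),' shift cm in present axes',np.round(100*r.inv().apply(np.array(p)-p0),2),' in goal axes',np.round(100*Rg.inv().apply(np.array(p)-p0),2))
E
python3 - <<'E'
from h import *
A=capture("scene");B=capture("top")
def plane(c,p,q):
    o,a=ray(c,*p);_,b=ray(c,*q);n=np.cross(a,b);n/=np.linalg.norm(n);return n,n@o
n1,d1=plane(A,(405,227.0),(270,239.2));n2,d2=plane(B,(243,145.8),(365,134.8))
dr=np.cross(n1,n2);dr/=np.linalg.norm(dr);dr*=np.sign(dr[1])
p0=np.linalg.lstsq(np.array([n1,n2]),np.array([d1,d2]),rcond=None)[0]
# raised end: point of the line nearest the rays
def near(c,uv):
    o,d=ray(c,*uv);M=np.stack([dr,-d],1);s=np.linalg.lstsq(M,o-p0,rcond=None)[0];return p0+s[0]*dr
for e in(near(B,(227.9,147.2)),near(A,(411.2,226.5))): print('end',e,'mid',e-.22*dr)
print('dir',dr,'slope',np.arcsin(dr[2]),'yaw',-np.arctan2(dr[0],dr[1]))
# with the given slope/height
e=onz(B,227.9,147.2,.2213);l=onz(B,365,134.8,.195);
for i in range(5): l=onz(B,365,134.8,.2213-.1194*np.linalg.norm(l-e))
d=(e-l)/np.linalg.norm(e-l);print('alt end',e,'mid',e-.22*d,'yaw',-np.arctan2(d[0],d[1]))
# copper pad
print('pad uphill', [onz(B,u,v,.23) for u,v in((387,118),(387,133),(389,126))])
delta((.45,-.35,.32),goal(np.radians(82.8)))
E
```

```text
end [0.56453157 0.19879776 0.2231921 ] mid [ 0.59226625 -0.01790838  0.19732251]
end [0.56409203 0.20223209 0.22360208] mid [ 0.59182672 -0.01447405  0.19773249]
dir [-0.12606676  0.98502791  0.11758906] slope 0.11786174714121193 yaw 0.12729095208207633
alt end [0.56493466 0.19913141 0.2213    ] mid [ 0.59283497 -0.01750554  0.195032  ] yaw 0.12808331153122063
pad uphill [array([ 0.63291973, -0.16925035,  0.23      ]), array([ 0.59700478, -0.16838113,  0.23      ]), array([ 0.61373481, -0.17343253,  0.23      ])]
t 0.4 pos [ 0.1845 -0.6232  0.2921] yaw 16.49 F [-0.1 -0.4 -0.1] w 0.0918
turn deg [-2.000e-02 -1.000e-02 -6.631e+01]  shift cm in present axes [ 33.21 -18.66  -2.79]  in goal axes [30.43 22.92 -2.79]
```

Call:
drive_tool(series=[0,0,0,4.15,-2.33,-0.35,0,0,0,0,4.15,-2.33,-0.35,0,0,0,0,4.15,-2.33,-0.35,0,0,0,0,4.15,-2.33,-0.35,0,0,0,0,4.15,-2.33,-0.35,0,0,0,0,4.15,-2.33,-0.35,0,0,0,0,4.15,-2.33,-0.35,0,0,0,0,4.15,-2.33,-0.35,0])

```text
t: 1.2
position: [0.451, -0.3488, 0.3207]
tool_rot: [0.99, 0.143, 0.0, 0.0]
force: [0.1, -1.2, -0.7]
gripper_width: 0.0916
grasp_force: 0.0
```

Call:
drive_tool(series=[0,0,-8.3,0.99,-4.4,0,0,0,0,-8.3,1.62,-4.21,0,0,0,0,-8.3,2.21,-3.93,0,0,0,0,-8.3,2.75,-3.57,0,0,0,0,-8.3,3.24,-3.14,0,0,0,0,-8.3,3.65,-2.65,0,0,0,0,-8.3,3.99,-2.09,0,0,0,0,-8.3,4.26,-1.49,0,0])

```text
t: 2.0
position: [0.4255, 0.0113, 0.3206]
tool_rot: [0.748, 0.664, -0.0, 0.001]
force: [0.7, -0.3, 0.1]
gripper_width: 0.0916
grasp_force: 0.0
```

Run:
```python
from h import *
y=np.radians(82.8)
delta((.4205+.003,.0594,.222),goal(y))
```

```text
t 2.0 pos [0.4255 0.0113 0.3206] yaw 83.22 F [ 0.7 -0.3  0.1] w 0.0916
turn deg [0.07 0.06 0.42]  shift cm in present axes [ 4.76 -0.77  9.85]  in goal axes [ 4.74 -0.8   9.86]
```

Call:
drive_tool(series=[0,0,0.4,2.38,-0.39,0,0,0,0,0,2.37,-0.38,0,0,0,0,0,0,0,1.8,0,0,0,0,0,0,2.7,0,0,0,0,0,0,2.7,0,0,0,0,0,0,1.8,0,0,0,0,0,0,0.8,0,0,0,0,0,0,0,0])

```text
t: 2.8
position: [0.4237, 0.0579, 0.2217]
tool_rot: [0.752, 0.659, -0.001, -0.001]
force: [0.2, 0.5, 0.3]
gripper_width: 0.092
grasp_force: 0.0
```

Run:
```python
from h import *
delta((.4205+.003,.0594,.222),goal(np.radians(82.8)))
A=capture("scene");cv2.imwrite('pics/a2.png',cv2.resize(A['frame'][130:260,270:430],None,fx=4,fy=4,interpolation=2))
```

```text
t 2.8 pos [0.4237 0.0579 0.2217] yaw 82.52 F [0.2 0.5 0.3] w 0.092
turn deg [-0.1  -0.01 -0.28]  shift cm in present axes [ 0.15 -0.04 -0.03]  in goal axes [ 0.15 -0.04 -0.03]
```

View pics/a2.png

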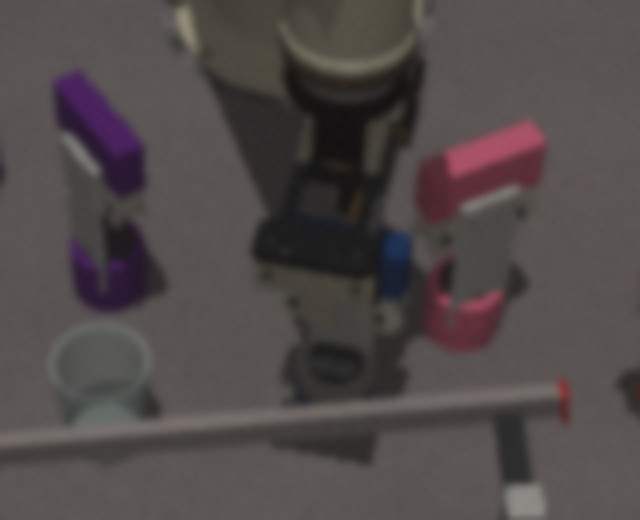

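The gripper straddles the blue block at crop (340,250), with the block's end showing at (397,262). I'll close now.

Call:
drive_tool(series=[0,0,0,0.1,0,0,255,0,0,0,0,0,0,255,0,0,0,0,0,0,255,0,0,0,0,0,0,255,0,0,0,0,0,0,255,0,0,0,0,0,0,255,0,0,0,0,0,0,255,0,0,0,0,0,0,255])

```text
t: 3.65
position: [0.4243, 0.0588, 0.2222]
tool_rot: [0.752, 0.659, -0.0, -0.0]
force: [-0.8, 0.5, -0.1]
gripper_width: 0.0322
grasp_force: 0.0
```

Call:
drive_tool(series=[0,0,0,0,0,0,255,0,0,0,0,0,0,255,0,0,0,0,0,-0.5,255,0,0,0,0,0,-1.5,255,0,0,-3,0,0,-2.7,255,0,0,-4,0,0,-3,255,0,0,-4,0,0,-2.7,255,0,0,-3.4,0,0,-1,255])

```text
t: 4.45
position: [0.4249, 0.0593, 0.3383]
tool_rot: [0.662, 0.749, 0.001, 0.001]
force: [-0.2, -0.3, -6.0]
gripper_width: 0.0299
grasp_force: 30.0
```

```bash
cat >> h.py <<'E'
M=np.array([.5925,-.0170,.1955]);bd=np.array([-.1264,.9848,.1189]);bd/=np.linalg.norm(bd)
bx=np.array([.9919,.1273,0]);bx/=np.linalg.norm(bx);bn=np.cross(bx,bd)
RB=R.from_matrix(np.stack([bd,-bx*-1,-bn],1)) if np.linalg.det(np.stack([bd,bx,-bn],1))>0 else R.from_matrix(np.stack([bd,-bx,-bn],1))
E
python3 - <<'E'
from h import *
print(RB.as_matrix())
B=M+.11*bd
delta(B+(.003-.06)*bx+(.112+.015)*bn,RB);print(state()['grasp_force'])
delta(B+(.003)*bx+(.112+.015)*bn,RB)
E
```

```text
[[-1.26397948e-01  9.91864136e-01 -1.51358481e-02]
 [ 9.84827688e-01  1.27300963e-01  1.17935960e-01]
 [ 1.18903257e-01  6.61096787e-07 -9.92905844e-01]]
t 4.45 pos [0.4249 0.0593 0.3383] yaw 97.07 F [-0.2 -0.3 -6. ] w 0.0299
turn deg [ 0.16  6.89 -0.23]  shift cm in present axes [-0.24  9.95  0.39]  in goal axes [-0.33  9.95  0.33]
29.96729403734207
t 4.45 pos [0.4249 0.0593 0.3383] yaw 97.07 F [-0.2 -0.3 -6. ] w 0.0299
turn deg [ 0.16  6.89 -0.23]  shift cm in present axes [-0.22 15.95  0.4 ]  in goal axes [-0.33 15.95  0.33]
```

Call:
drive_tool(series=[0,3.5,0,0,0.5,0,255,0,3.4,-0.2,0,1.2,0,255,0,0,0,-0.1,2.0,0.1,255,0,0,0,-0.1,2.3,0.1,255,0,0,0,-0.1,2.2,0.1,255,0,0,0,0,1.2,0,255,0,0,0,0,0.5,0,255,0,0,0,0,0,0,255])

```text
t: 5.25
position: [0.5226, 0.0686, 0.3327]
tool_rot: [0.661, 0.748, 0.04, -0.046]
force: [-1.0, -0.3, -5.0]
gripper_width: 0.0298
grasp_force: 30.0
```

Run:
```python
from h import *
B=M+.11*bd
delta(B+(.003-.06)*bx+(.112+.015)*bn,RB);s=state();print(s['grasp_force'],s['gripper_width'])
A=capture("scene");T=capture("top")
cv2.imwrite('pics/c3.png',np.hstack([cv2.resize(A['frame'][130:280,330:430],None,fx=4,fy=4,interpolation=2),cv2.resize(T['frame'][90:240,230:330],None,fx=4,fy=4,interpolation=2)]))
```

```text
t 5.25 pos [0.5226 0.0686 0.3327] yaw 97.14 F [-1.  -0.3 -5. ] w 0.0298
turn deg [-0.03 -0.11 -0.18]  shift cm in present axes [ 0.05  0.15 -0.2 ]  in goal axes [ 0.05  0.15 -0.2 ]
29.99653458595276 0.02978388236269844
```

View pics/c3.png

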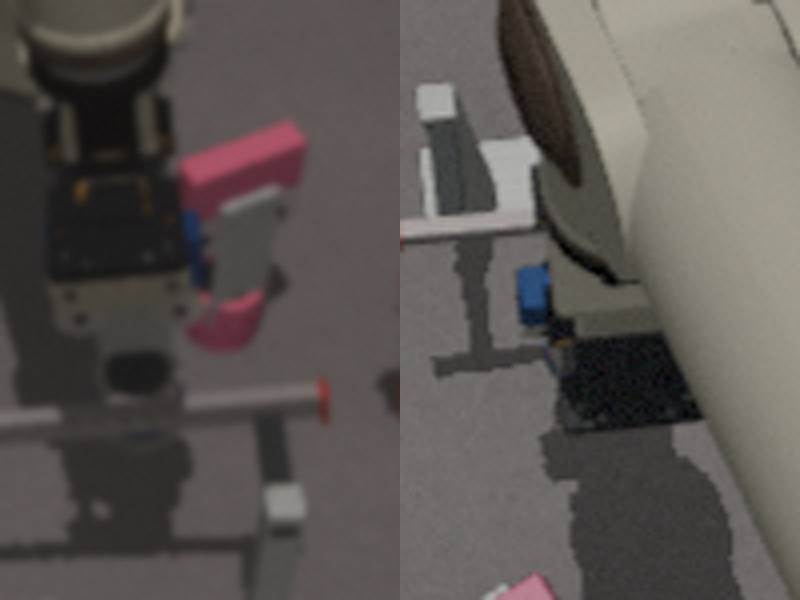

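The scene crop shows the carrier held on the near (-x) side of the bar, with the pot at (140,370) below bar level. In the top crop the block's end is at (535,295), parallel to the bar. Inserting now.

Call:
drive_tool(series=[0,0,-0.2,0.05,0.5,-0.2,255,0,0,0,0,1.0,0,255,0,0,0,0,1.2,0,255,0,0,0,0,1.2,0,255,0,0,0,0,1.1,0,255,0,0,0,0,0.8,0,255,0,0,0,0,0.35,0,255,0,0,0,0,0,0,255])

```text
t: 6.15
position: [0.5843, 0.0767, 0.3347]
tool_rot: [0.659, 0.749, 0.04, -0.045]
force: [-0.7, 0.4, -5.4]
gripper_width: 0.0294
grasp_force: 30.0
```

Run:
```python
from h import *
B=M+.11*bd
delta(B+.003*bx+.112*bn,RB)
A=capture("scene");T=capture("top");s=state();r=R.from_quat(s['tool_rot'])
for c,n,bx_ in((A,'scene',(330,130,430,280)),(T,'top',(230,90,330,240))):
    for x in blobs(c,'blue',bx_,5): print(n,cv2.boundingRect(x),cv2.minAreaRect(x))
    for nm,q in(('T+',(.045,-.003+.012,.037)),('T-',(.045,-.003-.012,.037)),('B+',(.045,.009,.082)),('B-',(.045,-.015,.082)),('in+',(.02,.009,.037)),('in-',(.02,-.015,.037))): print(nm,np.round(proj(c,s['position']+r.apply(q)),1))
```

```text
t 6.15 pos [0.5843 0.0767 0.3347] yaw 97.31 F [-0.7  0.4 -5.4] w 0.0294
turn deg [ 0.02 -0.11 -0.  ]  shift cm in present axes [ 0.01 -0.08  1.51]  in goal axes [ 0.01 -0.08  1.51]
scene (378, 203, 4, 9) ((379.5, 207.0), (8.0, 3.0), 90.0)
T+ [381.1 209.3]
T- [380.1 201. ]
B+ [381.9 221.8]
B- [380.9 213.6]
in+ [369.7 210.3]
in- [368.9 202.1]
top (256, 129, 8, 15) ((259.5, 136.0), (14.0, 7.0), 90.0)
T+ [255.5 127.8]
T- [256.7 138.6]
B+ [255.4 134. ]
B- [256.6 144.4]
in+ [267.2 126.8]
in- [268.4 137.6]
```

Call:
drive_tool(series=[0,0,0,0,-0.08,0.2,255,0,0,0,0,0,0.3,255,0,0,0,0,0,0.3,255,0,0,0,0,0,0.2,255,0,0,0,0,0,0.15,255,0,0,0,0,0,0.1,255,0,0,0,0,0,0.05,255,0,0,0,0,0,0,255])

```text
t: 7.05
position: [0.583, 0.0778, 0.3221]
tool_rot: [0.66, 0.749, 0.04, -0.045]
force: [0.1, -0.1, -5.0]
gripper_width: 0.0296
grasp_force: 30.0
```

Call:
drive_tool(series=[0,0,0,0,0,0.05,255,0,0,0,0,0,0.05,255,0,0,0,0,0,0.05,255,0,0,0,0,0,0.05,255,0,0,0,0,0,0,255,0,0,0,0,0,0,255,0,0,0,0,0,0,255,0,0,0,0,0,0,255])

```text
t: 7.85
position: [0.5829, 0.078, 0.3201]
tool_rot: [0.66, 0.749, 0.04, -0.045]
force: [-0.3, 0.2, -5.2]
gripper_width: 0.03
grasp_force: 30.0
```

Call:
drive_tool(series=[0,0,0,0,0,0.05,255,0,0,0,0,0,0,255,0,0,0,0,0,0.05,255,0,0,0,0,0,0,255,0,0,0,0,0,0,255,0,0,0,0,0,0,255,0,0,0,0,0,0,255,0,0,0,0,0,0,255])

```text
t: 8.65
position: [0.583, 0.0783, 0.3197]
tool_rot: [0.66, 0.749, 0.04, -0.045]
force: [-3.2, -1.3, 6.5]
gripper_width: 0.0295
grasp_force: 30.0
```

Contact, with a sideways force of about -3 N. I'll ease up slightly, shift 1.5 mm to -x, and set it down again.

Call:
drive_tool(series=[0,0,0,0,0,-0.1,255,0,0,0,0,-0.15,0,255,0,0,0,0,0,0,255,0,0,0,0,0,0.05,255,0,0,0,0,0,0.05,255,0,0,0,0,0,0,255,0,0,0,0,0,0,255,0,0,0,0,0,0,255])

```text
t: 9.45
position: [0.5818, 0.078, 0.3197]
tool_rot: [0.66, 0.749, 0.04, -0.045]
force: [0.0, -3.0, 5.3]
gripper_width: 0.0299
grasp_force: 30.0
```

Call:
drive_tool(series=[0,0,0,0,0,0,0,0,0,0,0,0,0,0,0,0,0,0,0,0,0,0,0,0,0,0,0,0,0,0,0,0,0,0,0,0,0,0,0,0,0,0,0,0,0,0,0,0,0,0,0,0,0,0,0,0])

```text
t: 10.25
position: [0.5814, 0.078, 0.3191]
tool_rot: [0.66, 0.749, 0.04, -0.045]
force: [-0.1, -0.2, -0.5]
gripper_width: 0.089
grasp_force: 0.0
```

Call:
drive_tool(series=[0,0,0,0,0,0,0,0,0,0,0,0,0,0,0,0,0,0,0,0,0,0,0,0,0,0,-1,0,0,0,0,0,0,-1.5,0,0,0,0,0,0,-1.5,0,0,0,0,0,0,-1.5,0,0,0,0,0,0,-1.5,0])

```text
t: 11.05
position: [0.5827, 0.0695, 0.3906]
tool_rot: [0.66, 0.749, 0.04, -0.044]
force: [-0.6, 0.7, -0.7]
gripper_width: 0.0917
grasp_force: 0.0
```

Run:
```python
from h import *
s=state();print(s['t'],s['position'],s['force'],s['gripper_width'])
A=capture("scene");T=capture("top")
cv2.imwrite('pics/d4.png',np.hstack([cv2.resize(A['frame'][170:320,200:420],None,fx=1.8,fy=1.8,interpolation=2),cv2.resize(T['frame'][70:220,230:450],None,fx=1.8,fy=1.8,interpolation=2)]))
```

```text
11.05 [0.58265862 0.06954535 0.39059335] [-0.56454253  0.73283203 -0.66258664] 0.0917195652539065
```

View pics/d4.png

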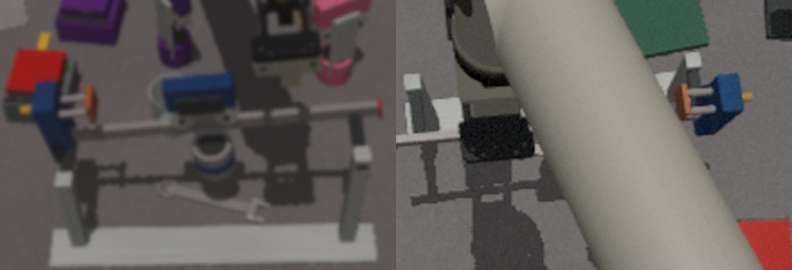

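The scene crop shows the carrier hanging on the bar and rolling, with its block at (200,95). The beaker is behind it.

Call:
drive_tool(series=[0,0,0,0,0,0,255,0,0,0,0,0,0,255,0,0,0,0,0,0,255,0,0,0,0,0,0,255,0,0,0,0,0,0,255,0,0,0,0,0,0,255,0,0,0,0,0,0,255,0,0,0,0,0,0,255])

```text
t: 11.95
position: [0.5824, 0.0696, 0.3886]
tool_rot: [0.66, 0.749, 0.04, -0.045]
force: [-0.0, -0.1, 0.4]
gripper_width: 0.0323
grasp_force: 0.0
```

```bash
cat > w.py <<'E'
from h import *
A=capture("scene")
for x in blobs(A,'blue',(200,150,420,260),20):
    x0,y0,w,h=cv2.boundingRect(x);print('scene',(x0,y0,w,h),cv2.contourArea(x))
def bary(c,u,h):  # bar y of column u at height h above the bar, on the plane of its mid line
    o,d=ray(c,u,0);o,e=ray(c,u,399);n=np.cross(d,e);return n@(o-M-h*bn)/(n@bd)
for y in(0,-.05,-.1): 
    print(y,[np.round(proj(A,M+y*bd+h*bn),1).tolist() for h in(30/1e3,75/1e3)])
delta(M+.03*bd+.185*bn,RB)
E
python3 w.py
```

```text
scene (259, 214, 39, 17) 345.5
scene (218, 216, 13, 20) 160.5
0 [[315.2, 227.9], [312.4, 215.9]]
-0.05 [[294.0, 229.9], [290.6, 218.0]]
-0.1 [[273.1, 231.8], [269.0, 220.0]]
t 12.0 pos [0.5824 0.0696 0.3886] yaw 97.3 F [ 0.7 -0.4  0.2] w 0.0279
turn deg [ 0.05 -0.07 -0.02]  shift cm in present axes [-7.96 -0.1  -0.37]  in goal axes [-7.96 -0.11 -0.36]
```

Call:
drive_tool(series=[0,0,0,-1,-0.1,0,255,0,0,0,-2,0,0,255,0,0,0,-2,0,0,255,0,0,0,-2,0,0,255,0,0,0,-1,0,0,255,0,0,0,0,0,0,255,0,0,0,0,0,0,255,0,0,0,0,0,0,255])

```text
t: 12.8
position: [0.5913, -0.0078, 0.3794]
tool_rot: [0.659, 0.75, 0.04, -0.045]
force: [-0.6, 0.3, -0.0]
gripper_width: 0.0002
grasp_force: 0.0
```

```bash
python3 w.py
python3 - <<'E'
from h import *
delta(M+.03*bd+.113*bn,RB)
E
```

```text
scene (252, 215, 39, 17) 340.5
scene (218, 216, 14, 19) 166.5
scene (226, 239, 8, 8) 25.0
0 [[315.2, 227.9], [312.4, 215.9]]
-0.05 [[294.0, 229.9], [290.6, 218.0]]
-0.1 [[273.1, 231.8], [269.0, 220.0]]
t 12.85 pos [ 0.5914 -0.0078  0.3794] yaw 97.42 F [0.5 0.8 0.1] w 0.0005
turn deg [ 0.06 -0.09  0.1 ]  shift cm in present axes [-0.11 -0.   -0.35]  in goal axes [-0.11 -0.01 -0.35]
t 12.85 pos [ 0.5914 -0.0078  0.3794] yaw 97.42 F [0.5 0.8 0.1] w 0.0005
turn deg [ 0.06 -0.09  0.1 ]  shift cm in present axes [-0.12 -0.01  6.85]  in goal axes [-0.11 -0.01  6.85]
```

Call:
drive_tool(series=[0,0,0,0,0,1,255,0,0,0,0,0,1.5,255,0,0,0,0,0,1.5,255,0,0,0,0,0,1.5,255,0,0,0,0,0,1,255,0,0,0,0,0,0.3,255,0,0,0,0,0,0,255,0,0,0,0,0,0,255])

```text
t: 13.65
position: [0.5909, -0.0011, 0.312]
tool_rot: [0.66, 0.749, 0.04, -0.045]
force: [-0.3, 0.6, -0.2]
gripper_width: 0.0007
grasp_force: 0.0
```

Run:
```python
from h import *
delta(M+.03*bd+.113*bn,RB)
A=capture("scene");T=capture("top")
for x in blobs(A,'blue',(240,150,420,260),20):
    x0,y0,w,h=cv2.boundingRect(x);print('scene',(x0,y0,w,h),cv2.contourArea(x))
cv2.imwrite('pics/e5.png',np.hstack([cv2.resize(A['frame'][170:300,200:340],None,fx=2.8,fy=2.8,interpolation=2),cv2.resize(T['frame'][80:210,310:450],None,fx=2.8,fy=2.8,interpolation=2)]))
```

```text
t 13.65 pos [ 0.5909 -0.0011  0.312 ] yaw 97.3 F [-0.3  0.6 -0.2] w 0.0007
turn deg [ 0.1  -0.07 -0.02]  shift cm in present axes [ 0.03 -0.05  0.07]  in goal axes [ 0.03 -0.05  0.07]
scene (252, 215, 39, 19) 345.0
```

View pics/e5.png

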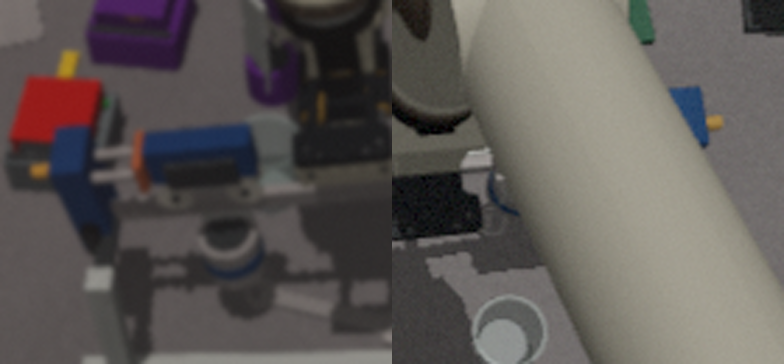

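The carrier rests against the copper pad: its block spans scene columns 252 to 291, unchanged over 0.8 s. The tool is uphill of it and clear.

Call:
drive_tool(series=[0,0,0,-0.8,-0.05,0.05,255,0,0,0,-1.4,0,0,255,0,0,0,-1.4,0,0,255,0,0,0,-0.9,0,0,255,0,0,0,-0.5,0,0,255,0,0,0,-0.3,0,0,255,0,0,0,-0.2,0,0,255,0,0,0,-0.2,0,0,255])

```text
t: 14.55
position: [0.5972, -0.0568, 0.3043]
tool_rot: [0.659, 0.75, 0.04, -0.045]
force: [-0.1, -0.0, -0.0]
gripper_width: 0.0008
grasp_force: 0.0
```

Call:
drive_tool(series=[0,0,0,-0.2,0,0,255,0,0,0,-0.2,0,0,255,0,0,0,-0.2,0,0,255,0,0,0,-0.2,0,0,255,0,0,0,-0.2,0,0,255,0,0,0,-0.2,0,0,255,0,0,0,-0.1,0,0,255,0,0,0,0,0,0,255])

```text
t: 15.35
position: [0.5989, -0.0704, 0.3025]
tool_rot: [0.66, 0.749, 0.04, -0.045]
force: [-0.3, 0.2, 0.5]
gripper_width: 0.0005
grasp_force: 0.0
```

Call:
drive_tool(series=[0,0,0,-0.2,0,0,255,0,0,0,-0.2,0,0,255,0,0,0,-0.2,0,0,255,0,0,0,-0.2,0,0,255,0,0,0,-0.1,0,0,255,0,0,0,-0.1,0,0,255,0,0,0,-0.1,0,0,255,0,0,0,-0.1,0,0,255])

```text
t: 16.15
position: [0.6001, -0.0794, 0.3015]
tool_rot: [0.659, 0.75, 0.041, -0.046]
force: [-1.1, 5.4, 2.1]
gripper_width: 0.0001
grasp_force: 2.9
```

Call:
drive_tool(series=[0,0,0,-0.1,0,0,255,0,0,0,-0.1,0,0,255,0,0,0,-0.1,0,0,255,0,0,0,-0.1,0,0,255,0,0,0,-0.1,0,0,255,0,0,0,-0.1,0,0,255,0,0,0,-0.1,0,0,255,0,0,0,-0.1,0,0,255])

```text
t: 16.95
position: [0.6011, -0.0873, 0.3006]
tool_rot: [0.659, 0.75, 0.041, -0.046]
force: [-1.8, 5.4, 2.6]
gripper_width: 0.0005
grasp_force: 2.9
```

Call:
drive_tool(series=[0,0,0,-0.05,0,0,255,0,0,0,-0.05,0,0,255,0,0,0,-0.05,0,0,255,0,0,0,-0.05,0,0,255,0,0,0,-0.05,0,0,255,0,0,0,-0.05,0,0,255,0,0,0,-0.05,0,0,255,0,0,0,-0.05,0,0,255])

```text
t: 17.75
position: [0.6016, -0.0912, 0.3001]
tool_rot: [0.659, 0.75, 0.041, -0.046]
force: [-2.0, 4.7, 1.2]
gripper_width: 0.0002
grasp_force: 2.8
```

Call:
drive_tool(series=[0,0,0,-0.05,0,0,255,0,0,0,-0.05,0,0,255,0,0,0,-0.05,0,0,255,0,0,0,-0.05,0,0,255,0,0,0,-0.05,0,0,255,0,0,0,-0.05,0,0,255,0,0,0,-0.05,0,0,255,0,0,0,-0.05,0,0,255])

```text
t: 18.55
position: [0.6018, -0.0928, 0.2999]
tool_rot: [0.658, 0.751, 0.042, -0.047]
force: [-4.1, 9.8, 4.4]
gripper_width: 0.0003
grasp_force: 5.5
```

Call:
drive_tool(series=[0,0,0,-0.05,0,0,255,0,0,0,-0.05,0,0,255,0,0,0,-0.05,0,0,255,0,0,0,-0.05,0,0,255,0,0,0,-0.05,0,0,255,0,0,0,-0.05,0,0,255,0,0,0,0,0,0,255,0,0,0,0,0,0,255])

```text
t: 19.35
position: [0.6019, -0.093, 0.2999]
tool_rot: [0.657, 0.751, 0.043, -0.049]
force: [-5.4, 14.1, 6.3]
gripper_width: 0.0004
grasp_force: 7.7
```

Call:
drive_tool(series=[0,0,0,-0.1,0,0,255,0,0,0,-0.1,0,0,255,0,0,0,-0.1,0,0,255,0,0,0,0,0,0,255,0,0,0,0,0,0,255,0,0,0,0,0,0,255,0,0,0,0,0,0,255,0,0,0,0,0,0,255])

```text
t: 20.15
position: [0.602, -0.0933, 0.2999]
tool_rot: [0.656, 0.752, 0.043, -0.05]
force: [-6.8, 19.0, 7.1]
gripper_width: 0.0001
grasp_force: 10.3
```

Run:
```python
from h import *
delta(M-.06*bd+.113*bn,RB)
A=capture("scene");s=state();print(s['force'],s['force']@bd)
for x in blobs(A,'blue',(200,150,420,260),20):print('scene',cv2.boundingRect(x))
for x in blobs(A,'orange',(225,200,270,250),5):print('pad',cv2.boundingRect(x))
```

```text
t 20.15 pos [ 0.602  -0.0933  0.2999] yaw 97.8 F [-6.8 19.   7.1] w 0.0001
turn deg [-0.07 -0.76  0.48]  shift cm in present axes [ 0.39  0.03 -0.02]  in goal axes [ 0.39  0.03 -0.02]
[-6.92820619 19.85433822  6.99628995] 21.2607188589824
scene (218, 216, 20, 34)
scene (244, 217, 21, 17)
pad (240, 218, 3, 14)
```

The pad is at its stop and has been pressed with about 20 N. Backing off now.

Call:
drive_tool(series=[0,0,0,0,0,0,255,0,0,0,0.2,0,0,255,0,0,0,0.3,0,0,255,0,0,0,0.5,0,0,255,0,0,0,1,0,0,255,0,0,0,2,0,0,255,0,0,0,2,0,0,255,0,0,0,1,0,-1,255])

```text
t: 21.0
position: [0.5932, -0.0321, 0.3168]
tool_rot: [0.658, 0.751, 0.04, -0.046]
force: [-0.3, 0.2, -0.0]
gripper_width: 0.0001
grasp_force: 0.0
```

Run:
```python
from h import *
A=capture("scene")
for x in blobs(A,'blue',(200,150,420,260),20):print('scene',cv2.boundingRect(x))
for x in blobs(A,'orange',(225,200,270,250),5):print('pad',cv2.boundingRect(x))
delta((.45,-.1,.42),goal(np.radians(97.3)))
```

```text
scene (245, 216, 38, 16)
scene (218, 216, 14, 20)
scene (223, 234, 14, 16)
pad (240, 225, 3, 7)
t 21.05 pos [ 0.5944 -0.0309  0.3196] yaw 97.62 F [1.4 1.1 1.6] w 0.0006
turn deg [ 0.15 -6.95  0.31]  shift cm in present axes [ -3.68 -15.19 -10.61]  in goal axes [ -5.02 -15.2  -10.04]
```

Call:
drive_tool(series=[0,-3.5,0,0,0,-2.5,255,0,-3.4,0.3,0,-1,-2.5,255,0,0,0,0,-2.3,-1.5,255,0,0,0,0,-2.4,-1,255,0,0,0,0,-2.4,-1,255,0,0,0,0,-2.4,-0.5,255,0,0,0,0,-2.4,0,255,0,0,0,0,-2.2,0,255])

```text
t: 21.85
position: [0.4444, -0.0586, 0.4072]
tool_rot: [0.663, 0.749, 0.0, 0.001]
force: [-0.1, -0.3, 0.4]
gripper_width: 0.0004
grasp_force: 0.0
```

Call:
drive_tool(series=[0,0,8.3,0,0,0,200,0,0,8.3,0,0,0,160,0,0,8.3,0,0,0,160,0,0,8.3,0,0,0,160,0,0,8.3,0,0,0,160,0,0,8.3,0,0,0,160,0,0,8.3,0,0,0,160,0,0,8.3,0,0,0,160])

```text
t: 22.65
position: [0.4453, -0.0585, 0.4072]
tool_rot: [0.965, 0.261, 0.001, 0.001]
force: [-0.3, -0.5, -0.1]
gripper_width: 0.0343
grasp_force: 0.0
```

Run:
```python
from h import *
T=capture("top");A=capture("scene")
r=cv2.minAreaRect(blobs(T,'red',(410,185,455,230))[0]);print(r,np.round([onz(T,u,v,.08) for u,v in cv2.boxPoints(r)],4).tolist())
m=blobs(T,'yellow',(410,215,455,245),8)
for x in m: u,v=cv2.minAreaRect(x)[0];print(cv2.boundingRect(x),onz(T,u,v,.08))
for x in blobs(A,'yellow',(205,180,240,200),8):
    u2,v2=cv2.minAreaRect(x)[0];print(tri(A,(u2,v2),T,(u,v)))
delta((.3745,-.315,.2),goal(np.radians(-1.7)))
```

```text
((434.5, 208.0), (30.0, 29.0), 90.0) [[0.4799, -0.2783, 0.08], [0.4799, -0.3544, 0.08], [0.4013, -0.351, 0.08], [0.4013, -0.2756, 0.08]]
(433, 224, 7, 14) [ 0.38187183 -0.31643633  0.08      ]
(array([ 0.3815562 , -0.31457931,  0.08296228]), np.float64(0.0019412397081663884))
t 22.75 pos [ 0.4453 -0.0585  0.4072] yaw 30.54 F [-0.1 -0.2 -0. ] w 0.0341
turn deg [ 0.08 -0.07 32.24]  shift cm in present axes [-19.15  18.46  20.73]  in goal axes [-6.32 25.84 20.72]
```

Call:
drive_tool(series=[0,0,8.1,0,0,0,160,0,0,8.1,0,0,0,160,0,0,8,0,0,0,160,0,0,8,0,0,0,160,0,0,0,-1.2,4.8,0,160,0,0,0,-1.2,4.8,0,160,0,0,0,-1.2,4.8,0,160,0,0,0,-1.2,4.8,0,160])

```text
t: 23.55
position: [0.3911, -0.2509, 0.4072]
tool_rot: [1.0, -0.011, 0.001, 0.001]
force: [0.9, -1.7, 0.6]
gripper_width: 0.0342
grasp_force: 0.0
```

Call:
drive_tool(series=[0,0,0,-0.8,3.3,3,160,0,0,0,-0.7,3.3,3,160,0,0,0,0,0,4,160,0,0,0,0,0,4,160,0,0,0,0,0,3,160,0,0,0,0,0,2,160,0,0,0,0,0,1,160,0,0,0,0,0,0,160])

```text
t: 24.35
position: [0.3747, -0.3145, 0.2057]
tool_rot: [1.0, -0.013, -0.0, -0.001]
force: [-0.0, 0.6, 0.3]
gripper_width: 0.0345
grasp_force: 0.0
```

Run:
```python
from h import *
delta((.374,-.316,.131),goal(np.radians(-1.7)))
A=capture("scene");T=capture("top")
cv2.imwrite('pics/f6.png',np.hstack([cv2.resize(A['frame'][150:260,180:290],None,fx=3.6,fy=3.6,interpolation=2),cv2.resize(T['frame'][150:260,380:490],None,fx=3.6,fy=3.6,interpolation=2)]))
```

```text
t 24.35 pos [ 0.3747 -0.3145  0.2057] yaw -1.47 F [-0.   0.6  0.3] w 0.0345
turn deg [-0.09  0.04  0.23]  shift cm in present axes [-0.06  0.17  7.47]  in goal axes [-0.06  0.15  7.47]
```

View pics/f6.png

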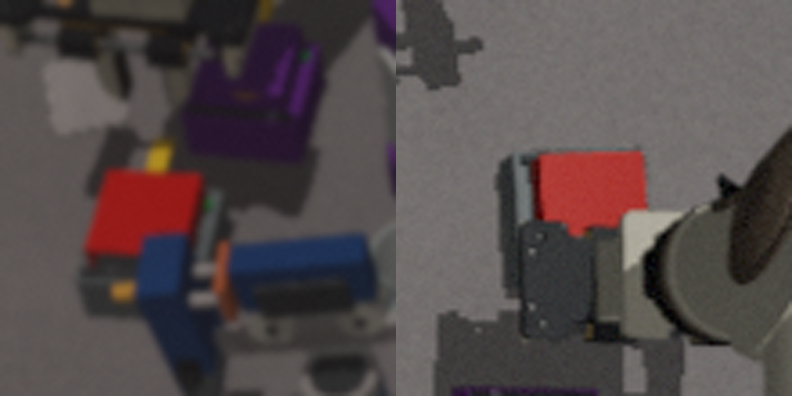

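The scene crop shows the yellow tongue at (160,155), free and just under the gripper. The carrier is still docked at (300,265).

Call:
drive_tool(series=[0,0,0.2,0,0.15,1.5,160,0,0,0,0,0,2.2,160,0,0,0,0,0,2,160,0,0,0,0,0,1.2,160,0,0,0,0,0,0.6,160,0,0,0,0,0,0,160,0,0,0,0,0,0,255,0,0,0,0,0,0,255])

```text
t: 25.25
position: [0.3756, -0.3167, 0.1323]
tool_rot: [1.0, -0.016, 0.001, 0.001]
force: [0.7, -0.4, 0.5]
gripper_width: 0.0227
grasp_force: 0.0
```

Call:
drive_tool(series=[0,0,0,0,0,0,255,0,0,0,0,0,0,255,0,0,0,0,0,0,255,0,0,0,0,0,0,255,0,0,0,0,0,0,255,0,0,0,0,0,0,255,0,0,0,0,0,0,255,0,0,0,0,0,0,255])

```text
t: 26.05
position: [0.3754, -0.3165, 0.132]
tool_rot: [1.0, -0.016, 0.001, 0.0]
force: [0.0, 0.4, 5.5]
gripper_width: 0.016
grasp_force: 29.8
```

Call:
drive_tool(series=[0,0,0,0.4,0,-1.3,255,0,0,0,0.55,0,-1.26,255,0,0,0,0.7,0,-1.17,255,0,0,0,0.85,0,-1.08,255,0,0,0,0.98,0,-0.97,255,0,0,0,1.08,0,-0.82,255,0,0,0,1.18,0,-0.68,255,0,0,0,1.26,0,-0.54,255])

```text
t: 26.85
position: [0.4441, -0.3148, 0.2099]
tool_rot: [1.0, -0.015, -0.002, -0.003]
force: [-2.5, 12.0, 1.6]
gripper_width: 0.0152
grasp_force: 30.1
```

Call:
drive_tool(series=[0,0,0,0,-0.1,0,255,0,0,0,0,-0.1,0,255,0,0,0,0,-0.1,0,255,0,0,0,0,-0.1,0,255,0,0,0,0,0,0,255,0,0,0,0,0,0,255,0,0,0,0,0,0,255,0,0,0,0,0,0,255])

```text
t: 27.65
position: [0.445, -0.3143, 0.2103]
tool_rot: [1.0, -0.016, 0.0, -0.0]
force: [-2.3, 4.7, 6.0]
gripper_width: 0.0156
grasp_force: 30.1
```

Run:
```python
from h import *
s=state();print(s['force'],s['moment'],s['position'],R.from_quat(s['tool_rot']).as_matrix().round(3))
```

```text
[-2.2929865   4.73199005  6.03400996] [1.46240358 0.73304832 0.23715084] [ 0.44503667 -0.31425119  0.21025624] [[ 0.999 -0.032  0.   ]
 [-0.032 -0.999  0.   ]
 [ 0.    -0.    -1.   ]]
```

Call:
drive_tool(series=[0,0,0,1.31,-0.08,-0.37,255,0,0,0,1.36,-0.08,-0.22,255,0,0,0,1.37,-0.08,-0.03,255,0,0,0,1.36,-0.08,0.12,255,0,0,0,1.33,-0.08,0.3,255,0,0,0,1.28,-0.08,0.47,255,0,0,0,0.5,-0.03,0.25,255,0,0,0,0.5,0,0.25,255])

```text
t: 28.45
position: [0.5372, -0.3114, 0.2031]
tool_rot: [1.0, -0.015, 0.002, -0.0]
force: [1.4, 5.9, 5.7]
gripper_width: 0.0153
grasp_force: 30.0
```

Release, then rise straight up.

Call:
drive_tool(series=[0,0,0,0,0,0,130,0,0,0,0,0,0,130,0,0,0,0,0,0,130,0,0,0,0,0,0,130,0,0,0,0,0,-1,130,0,0,0,0,0,-2,130,0,0,0,0,0,-4,130,0,0,0,0,0,-4,130])

```text
t: 29.25
position: [0.5346, -0.3122, 0.3134]
tool_rot: [1.0, -0.016, -0.0, -0.0]
force: [-0.2, -0.4, -0.3]
gripper_width: 0.0446
grasp_force: 0.0
```

Call:
drive_tool(series=[0,0,0,0,0,-2,255,0,0,0,-4,0,0,255,0,0,0,-4,0,0,255,0,0,0,-4,0,0,255,0,0,0,-4,0,0,255,0,0,0,0,0,0,255,0,0,0,0,0,0,255,0,0,0,0,0,0,255])

```text
t: 30.05
position: [0.3765, -0.3074, 0.3329]
tool_rot: [1.0, -0.015, 0.001, 0.001]
force: [-0.7, 0.7, 0.1]
gripper_width: 0.0005
grasp_force: 0.0
```

Run:
```python
from h import *
delta((.439,-.315,.2),goal(np.radians(-1.8)))
A=capture("scene");T=capture("top")
cv2.imwrite('pics/g7.png',np.hstack([cv2.resize(A['frame'][150:260,180:290],None,fx=3.6,fy=3.6,interpolation=2),cv2.resize(T['frame'][150:260,380:490],None,fx=3.6,fy=3.6,interpolation=2)]))
for c in(A,T):
    h=cv2.cvtColor(c['frame'],cv2.COLOR_BGR2HSV);m=cv2.inRange(h,(45,110,40),(85,255,255))
    x0,y0,x1,y1=(195,180,245,245) if c is A else (400,170,460,240)
    for x in cv2.findContours(m[y0:y1,x0:x1].copy(),0,1)[0]:
        if cv2.contourArea(x)>8: b=cv2.minAreaRect(x);print(cv2.contourArea(x),b[0][0]+x0,b[0][1]+y0,onz(c,b[0][0]+x0,b[0][1]+y0,.068))
```

```text
t 30.05 pos [ 0.3765 -0.3074  0.3329] yaw -1.77 F [-0.7  0.7  0.1] w 0.0005
turn deg [ 0.06 -0.14  0.03]  shift cm in present axes [ 6.24  0.56 13.3 ]  in goal axes [ 6.27  0.57 13.29]
73.5 220.5 211.5 [ 0.44251646 -0.31128749  0.068     ]
```

View pics/g7.png

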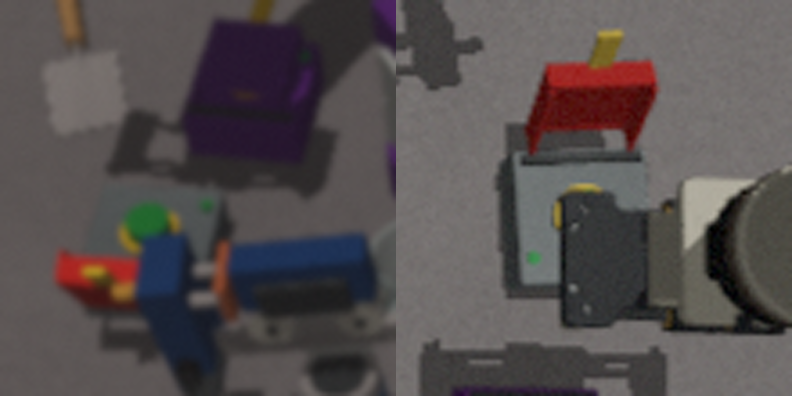

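The guard is fully open (top crop, red at (600,95)) and the green button is uncovered at scene crop (148,222). Next I'll press it with closed fingers.

Call:
drive_tool(series=[0,0,0,3.2,0.25,0,255,0,0,0,3.1,0.25,0,255,0,0,0,0,0,3,255,0,0,0,0,0,4.5,255,0,0,0,0,0,4.5,255,0,0,0,0,0,4,255,0,0,0,0,0,2,255,0,0,0,0,0,1,255])

```text
t: 30.95
position: [0.4381, -0.3127, 0.1392]
tool_rot: [1.0, -0.015, -0.001, -0.002]
force: [-0.2, -0.1, 0.3]
gripper_width: 0.0006
grasp_force: 0.0
```

Call:
drive_tool(series=[0,0,0,0,0,0.3,255,0,0,0,0,0,0.2,255,0,0,0,0,0,0.2,255,0,0,0,0,0,0.2,255,0,0,0,0,0,0.2,255,0,0,0,0,0,0.2,255,0,0,0,0,0,0.2,255,0,0,0,0,0,0,255])

```text
t: 31.75
position: [0.4388, -0.3148, 0.1273]
tool_rot: [1.0, -0.016, 0.001, 0.0]
force: [1.0, -1.1, 3.0]
gripper_width: 0.0006
grasp_force: 1.3
```

Call:
drive_tool(series=[0,0,0,0,0,0.1,255,0,0,0,0,0,0.1,255,0,0,0,0,0,0.1,255,0,0,0,0,0,0.1,255,0,0,0,0,0,0.1,255,0,0,0,0,0,0,255,0,0,0,0,0,0,255,0,0,0,0,0,0,255])

```text
t: 32.55
position: [0.439, -0.3147, 0.1251]
tool_rot: [1.0, -0.016, 0.001, 0.001]
force: [-6.4, 3.5, 30.9]
gripper_width: 0.0004
grasp_force: 15.6
```

The button is at its stop. Retreating and checking.

Call:
drive_tool(series=[0,0,0,0,0,-0.5,255,0,0,0,0,0,-1,255,0,0,0,0,0,-3,255,0,0,0,0,0,-4,255,0,0,0,0,0,-4,255,0,0,0,-3,0,-3,255,0,0,0,-4,0,0,255,0,0,0,-4,0,0,255])

```text
t: 33.35
position: [0.3271, -0.3103, 0.2774]
tool_rot: [1.0, -0.015, 0.0, 0.0]
force: [-1.7, 0.3, 0.0]
gripper_width: 0.0007
grasp_force: 0.0
```

Run:
```python
from h import *
A=capture("scene");T=capture("top")
cv2.imwrite('pics/h8.png',np.hstack([cv2.resize(A['frame'][150:260,180:310],None,fx=3,fy=3,interpolation=2),cv2.resize(T['frame'][100:210,330:460],None,fx=3,fy=3,interpolation=2)]))
for x in blobs(A,'blue',(240,150,420,260),20):print(cv2.boundingRect(x))
```

```text
(244, 216, 39, 19)
```

View pics/h8.png

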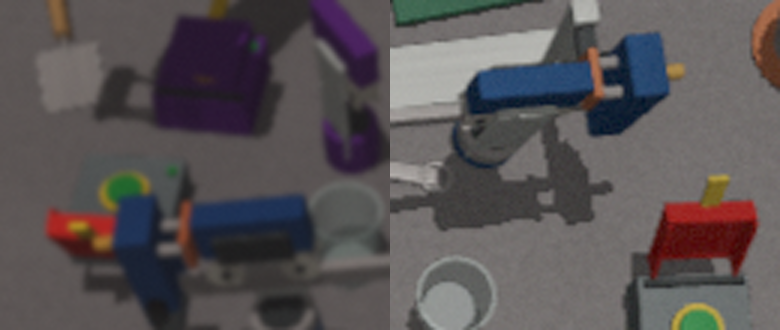

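The carrier is docked against the pad at top crop (540,85), the guard is open, the button is in and the beaker is untouched. Handing in.

```bash
python3 -c "
from plant import *
print(finish_job())"
```

```text
the job is handed in; nothing more can be done
None
```

I completed every step and handed the job in at about 33 s: the carrier is docked with the pad pressed home at about 20 N, the guard is open and the start button is in; the hand-in did not report a verdict.

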